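Carry a freshly glued board on the flat lifter and snap it into the tilting stand

TASK

The glue under the board's parts has not set, so keep the aluminium board frame level and do not touch it with the gripper until it hangs in the tilting stand: take the flat lifter by its handle, slide its blade under the frame between the standoffs, carry the frame level to the stand and lower its two pivot pins gently into the two open slots until the spring balls carry them. Drop the blade clear, draw it out and lay the lifter back on the bench, right way up and well away from the stand; then press down on the frame's two black end blocks, not hard, until both pins have snapped past the balls and lie evenly on the slot floors, and leave the other things on the bench alone.

Things in the scene. Friction and masses are not known exactly. Their poses are not given: they have to be found in the camera images.
- board_frame: Loose aluminium frame with a small circuit board, 0.15 to 0.35 kg. Origin: centre of its footprint, underneath; z up. Plate 76 (x) x 104 (y) mm, underside at z = 10, rim to 17; board parts to 24. Black end blocks 18 x 18 mm at y = +-43, flat tops at z = 40. On 4 standoffs, 8 mm thick, 10 long, at x +-30, y +-45 mm: a blade goes under along x, from -x or +x alike.
- pin_left (a point): Point on the axis of the frame's +y pivot pin, at y = 66, z = 24 mm of the frame, where it rests in a slot. Steel pins 8 mm thick out to y = 81 mm, with a 12 mm collar from y = 52 to 59. The weight lies below the pin axis, so hung by both pins the frame settles level.
- pin_right (a point): The same point on the frame's -y pivot pin (at y = -66 mm).
- lifter: Loose lifter, 0.22 kg. Origin: blade's underside at the heel's front face; x to the blade's tip. Blade x 0 to 76, 56 wide, 4 mm thick. Heel plate 44 wide, to z = 35: the frame's edge butts on it, frame centre at x = 38. Black handle x -98 to -4, 21 wide, z 33 to 57 mm (butt to x = -112, z = 19). Lies on its heel and butt, tip up 10 degrees. Grip with 40 N or more. Not reported while held.
- lifter_grip (a point): Point in the middle of the handle close to the heel, at x = -34, z = 45 mm of the lifter (39 mm over the bench as it lies): a good place to grip across the handle (21 mm wide). The blade is level when the handle is level, so either grip square to the sloping handle or, gripped straight down, tilt the wrist 10 degrees after.
- blade_tip (a point): Middle of the underside of the blade's front edge (x = 76, z = 0 mm of the lifter).
- tilt_stand: Fixed stand: base plate 90 (x) x 164 (y) x 8 mm; aluminium cheeks at y = +-66 (8 thick, 50 wide in x, 88 high, 124 clear between). Each has one slot open at the top: 10 wide in x, floor at z = 62, straight to 80, flared to 22 at the top. Between the cheeks it is open above z = 30 mm; the blade goes in along +x from the front (-x), well above the base. Origin: centre of its underside.
- slot_left (a point): Where the axis of a fully seated pin lies in the +y cheek: y = 66, z = 66 mm of the stand (4 mm above the slot floor). Two spring balls in the slot's walls first carry the pin about 8 mm above this point (frame's origin then at z = 50, seated 42 mm); some 4 to 10 N per pin pushes it past them and it drops home; 40 N is too hard.
- slot_right (a point): The same point on the -y cheek (y = -66 mm), with its own two balls. Either pin may lie in either slot; the ends may be pressed one after the other or together.
- flux_jar: Bystander: closed small jar, 44 mm wide, 34 mm high; origin at the centre of its underside.
- tape_roll: Bystander: roll of tape lying flat, 46 mm wide, 19 mm high; origin at the centre of its underside.
- loose_driver: Bystander: yellow-handled screwdriver, 174 mm long, 26 mm thick; origin near its middle, underneath.
- long_nose_pliers: Bystander: red-handled long-nose pliers, 164 x 55 x 12 mm; origin near the middle, underneath.
- screw_dish: Bystander: round metal dish, 72 mm wide, 18 mm high; origin at the centre of its underside.

How it is judged:
By the outcome, as a careful person would: the job done as asked, in the order asked, and still so for the second after the job is handed in, with the robot touching nothing.
It also fails if it takes over 72 s, if anything falls off the work surface, if the arm or the gripper's body presses on something with over 40 N, if the wrist force passes 120 N, or if a joint passes its speed limit or range.

ROBOT

A 6-joint arm with a two-finger parallel gripper is mounted at the origin on a cart in front of the work surface, level with it; the furniture and walls round the work are solid. World frame = base frame: x ahead of the robot, y to its left, z up, the work surface at z = 0. Lengths are in mm, angles in rad, forces in N, time in s.
With the tool pointing down it reaches from about 350 to 850 mm from the base axis. Payload 8.1 kg.
Tool frame: the origin (TCP) lies at the very end of the fingers, on their centre line; the grasp point (between the pads) lies 19 mm behind it; z points along the fingers, y is the line along which they close (so a half turn about z gives the same grasp; the last joint's range is limited). The gripper opens to 85 mm and grips with 20 to 120 N. Pads are 22 mm wide; open, the fingers measure 114 mm over their backs; the gripper's body (76 mm by 85 mm) begins 54 mm behind the grasp point. The pads swing forward as they close: fully open they stand 13 mm farther back than shut.
Start: joints at [-1.313, 0.13, 1.488, -0, 1.523, -0.085], TCP at [201.695, -565.088, 231.292] pointing down, gripper open.
Joint ranges: [-2.96, 2.96], [-0.89, 2.26], [0.02, 2.5], [-1.34, 4.48], [0, 2.73], [-2.66, 2.66]. Speed limits (rad/s): [2.39, 2.39, 2.79, 3.14, 3.14, 3.14].

INTERFACE

Orientations are given as a rotation vector (axis times angle).
In Python, from workcell import r gives the robot as it stands.
- The arm moves only by the tool apply_moves, never from a script. Its argument "steps" is a list of rows, each a list of 7 numbers: the turn, a rotation vector about the tool's x, y, z in degrees, then the shift along the tool's x, y, z in cm, then the finger opening in cm, from 0 to 8.54. A call has 1 to 12 rows; each row shifts and turns the commanded pose from where the row before left it, along the tool's axes as they then stand; what a row does not reach is not made up. A row lasts 1/10 s, in which the tool goes at most 50 mm and 8.59 degrees, less where a joint would pass 70% of its speed; a pose out of reach is approached as far as the arm can. A call is refused whole if a number of a shift passes 5 or a number of a turn 8.59, either way. A call with a gripper value outside its range is refused whole. The fingers move at their own pace and stop on an object; "newtons" is the grip in N (left out, the last holds). Time passes only in rows, so rows that do not move let the fingers close. It gives the time, the measured TCP pose, the force, the opening and the grip force at its end, in the units of the state.
- r.state(): the state, without advancing time (a new reading comes with each control period).
- r.get_image(name): name is "scene" or "top" or "wrist"; returns a dict with "color" (400x640x3 uint8, red, green, blue), "z_map" (400x640 float32, mm along the optical axis (not along the pixel's ray), 0 where there is no reading), "fx", "fy", "cx", "cy" (pixels), "origin" and "orientation" of the camera in the world; the wrist camera has in their place "hand_eye" (4x4, takes a point from camera to tool coordinates, whose origin is the TCP and whose axes are the flange's). Camera axes: x right, y up, looking along -z (the intrinsics and any distortion apply to the point x, -y, -z); pixel columns grow to the right and rows downward; lengths in mm; the calibration is good to about 2 mm. A picture is of the moment at which its call begins: read the wrist's pose just before it.
- r.finish_job(): hands the job in; it is judged then, once.
The state is a dict: "t": time; "joint_pos": joint angles; "dq": joint speeds; "joint_torque": joint torques, N m; "ee_pos": TCP position; "eef_rot": TCP orientation; "ft_force": force on the tool from outside, world axes, zero at the start; "torque": the same for the moment, N m; "grip_width": opening from 0.0 (shut) to 1.0 (fully open); "grip_force": force on a finger pad.
Only numpy, scipy, OpenCV 4.12 (cv2) and the standard library are available. Lean on these libraries where they do the work, as an engineer would, in place of code of your own. Each camera call takes 0.05 s, during which the arm holds its last target. There are 200 camera calls.

## Working session

There is one attempt and no reset: what is moved stays moved. The work goes in short steps, Python scripts to look and compute and a tool call to move; the robot and the scene stay as the last step left them, time stands still between calls to the robot, and variables do not carry over. Pictures are saved under pics/ and viewed, at most 10 in all, crops included, and the job is handed in when it is done.

Besides the shell and the picture viewer there is one more tool, called after "Emit:" in YAML: its name, and indented under it one key for each argument. apply_moves: Moves the arm, as the interface text tells. Its arguments: {"type":"object","properties":{"steps":{"type":"array"},"newtons":{"type":"number"}},"required":["steps"]}

```bash
ls; mkdir -p pics
cat > h.py <<'E'
import numpy as np,cv2
from scipy.spatial.transform import Rotation as R
from workcell import r
def snap(n,f=None):
    s=r.state(); d=r.get_image(n)
    if f: cv2.imwrite('pics/'+f,d['color'][:,:,::-1])
    if n=='wrist':
        T=np.eye(4);T[:3,:3]=R.from_rotvec(s['eef_rot']).as_matrix();T[:3,3]=s['ee_pos']
        d['T']=T@np.array(d['hand_eye'])
    else:
        T=np.eye(4);o=np.array(d['orientation'])
        T[:3,:3]=o if o.shape==(3,3) else R.from_rotvec(o).as_matrix() if o.size==3 else R.from_quat(o).as_matrix()
        T[:3,3]=d['origin'];d['T']=T
    return d
def cloud(d):
    z=d['z_map'];v,u=np.mgrid[:z.shape[0],:z.shape[1]]
    P=np.stack([(u-d['cx'])/d['fx']*z,-(v-d['cy'])/d['fy']*z,-z],-1)
    W=P@d['T'][:3,:3].T+d['T'][:3,3]; W[z==0]=np.nan
    return W
def ray(d,u,v,h):
    k=np.array([(u-d['cx'])/d['fx'],-(v-d['cy'])/d['fy'],-1.])@d['T'][:3,:3].T
    o=d['T'][:3,3]; return o+k*(h-o[2])/k[2]
E
python3 - <<'E'
from h import *
d=snap('top','top1.png');e=snap('scene','sc1.png')
for q in(d,e):print({k:v for k,v in q.items() if k not in('color','z_map')})
print(r.state())
E
```

```text
pics
{'fx': 506.73264793327166, 'fy': 506.73264793327166, 'cx': 315.45037323255065, 'cy': 206.08585847659114, 'origin': array([ 467.86452364,   14.23208258, 1639.79245355]), 'orientation': array([ 0.02823192, -0.05094756, -1.56533893]), 'T': array([[ 4.69747966e-03,  9.98715216e-01, -5.04564240e-02,
         4.67864524e+02],
       [-9.99882489e-01,  5.42730027e-03,  1.43371181e-02,
         1.42320826e+01],
       [ 1.45925402e-02,  5.03831465e-02,  9.98623351e-01,
         1.63979245e+03],
       [ 0.00000000e+00,  0.00000000e+00,  0.00000000e+00,
         1.00000000e+00]])}
{'fx': 368.2498376280158, 'fy': 368.2498376280158, 'cx': 319.39708803744935, 'cy': 199.28915936568345, 'origin': array([ 27.59892087, 579.92381641, 439.54525927]), 'orientation': array([ 0.51268572, -1.3089062 , -2.13471619]), 'T': array([[-7.59617713e-01,  2.73285960e-01, -5.90165837e-01,
         2.75989209e+01],
       [-6.49923240e-01, -3.52595609e-01,  6.73257839e-01,
         5.79923816e+02],
       [-2.40979674e-02,  8.94981073e-01,  4.45452766e-01,
         4.39545259e+02],
       [ 0.00000000e+00,  0.00000000e+00,  0.00000000e+00,
         1.00000000e+00]])}
{'t': 0.1, 'joint_pos': array([-1.31333452e+00,  1.31102538e-01,  1.48918336e+00,  2.21411613e-05,
        1.52302546e+00, -8.53740991e-02]), 'dq': array([ 0.00065717, -0.00050537, -0.00178528,  0.00184437,  0.00073056,
       -0.00055658]), 'joint_torque': array([ 8.89990424e-04, -5.70951390e+01, -5.01941800e+01, -1.21160574e-04,
        8.09111312e-03, -2.07325058e-05]), 'ee_pos': array([ 201.60872975, -564.57328083,  230.33212918]), 'eef_rot': array([-3.09386027e+00, -5.35597831e-01,  1.97290684e-04]), 'ft_force': array([ 0.68952624, -0.6900696 ,  0.23012109]), 'torque': array([-0.00155859, -0.00309373,  0.01230403]), 'grip_force': 0.0, 'grip_width': 1.0024636040573884}
```

View pics/top1.png

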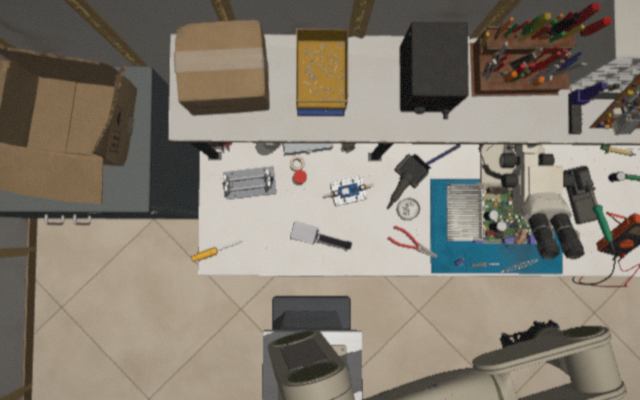

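View pics/sc1.png

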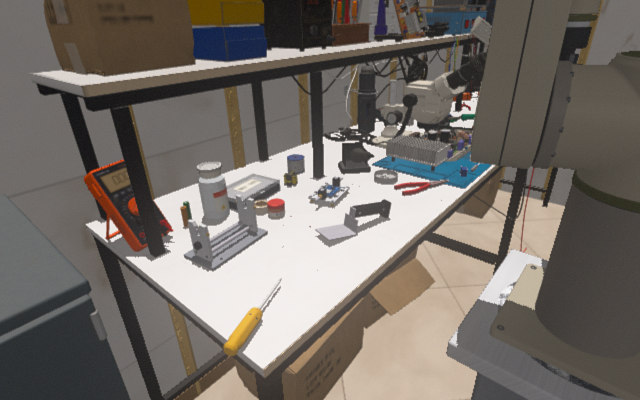

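The top view shows the stand near (249,183), the frame at (348,190), and the lifter with its blade at (305,232) and handle running to (350,244). The tape and jar are at (298,165) and (300,177), the dish at (408,209), the pliers at (410,242) and the driver at (215,250). The scene view agrees.

Run:
```python
from h import *
d=snap('top');W=cloud(d)
c=d['color'][145:275,190:450,::-1]
cv2.imwrite('pics/crop.png',cv2.resize(c,None,fx=3,fy=3,interpolation=cv2.INTER_CUBIC))
np.set_printoptions(suppress=True,precision=1)
for n,(u,v) in dict(bench=(330,215),blade=(305,232),handle=(335,241),frame=(348,190),shelf=(330,135),stand=(249,183)).items():print(n,W[v,u])
def comp(name,u0,u1,v0,v1,zl,zh):
    s=W[v0:v1,u0:u1];m=(s[...,2]>zl)&(s[...,2]<zh)
    P=s[m];
    if len(P)<5: print(name,len(P));return
    (cx,cy),(w,h),a=cv2.minAreaRect(P[:,:2].astype(np.float32))
    print(name,len(P),'c',cx,cy,'wh',w,h,a,'z',np.percentile(P[:,2],[5,50,95]),'mean',P.mean(0))
comp('frame all',322,376,172,210,6,60)
comp('frame blocks',322,376,172,210,33,60)
comp('stand all',215,285,160,205,5,120)
comp('cheeks',215,285,160,205,70,120)
comp('lifter',285,355,218,255,8,90)
comp('handle',318,355,225,255,20,90)
comp('blade',285,318,218,255,3,40)
```

```text
bench [522.2 -56.7  -3.8]
blade [466.7  24.   12.6]
handle [438.8 -70.9  40.3]
frame [ 601.2 -112.6   28.7]
shelf [716.  -40.8 350.3]
stand [623.5 205.3  10.2]
frame all 825 c 605.6866455078125 -115.30956268310547 wh 168.4503631591797 112.02367401123047 88.6916275024414 z [ 8.  16.7 35.9] mean [ 600.5 -114.6   18. ]
frame blocks 61 c 599.1144409179688 -111.09080505371094 wh 17.651491165161133 153.22984313964844 13.55940055847168 z [34. 38. 44.] mean [ 599.9 -113.6   38.3]
stand all 1142 c 627.1607666015625 205.77011108398438 wh 142.94570922851562 219.89247131347656 0.37920689582824707 z [ 5.4 10.  82.7] mean [623.8 203.5  20.2]
cheeks 87 c 624.4889526367188 204.35736083984375 wh 52.69106674194336 139.52374267578125 8.08757209777832 z [76.2 84.5 90.5] mean [624.2 209.5  83.7]
lifter 532 c 459.6739196777344 -33.504859924316406 wh 207.22808837890625 102.28868865966797 83.34778594970703 z [ 8.8 26.4 54.4] mean [452.4 -15.8  28.8]
handle 249 c 439.6407165527344 -66.3034896850586 wh 115.3859634399414 31.297534942626953 69.730712890625 z [35.1 44.4 57. ] mean [438.3 -68.3  45.1]
blade 484 c 453.9097900390625 36.865867614746094 wh 115.74275970458984 103.2409896850586 0.3370380997657776 z [ 3.4  9.  19.9] mean [459.2  31.6  10.2]
```

View pics/crop.png

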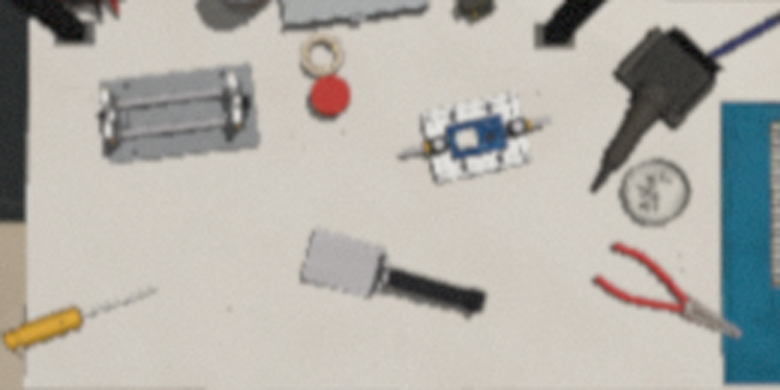

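The crop shows the frame's pins at about (400,156) and (548,121), so its yaw is about 13°. The stand's top edge runs (100,82)–(250,65), yaw about 7°. The lifter's blade is at (340,262) and its butt at (478,300), yaw about 74°. Next I move above the lifter for a close look.

Emit:
apply_moves:
  steps:
    - [0,0,0,3.2,-3.2,-0.3,8.54]
    - [0,0,0,3.2,-3.2,-0.3,8.54]
    - [0,0,0,3.2,-3.2,-0.3,8.54]
    - [0,0,0,3.2,-3.2,-0.3,8.54]
    - [0,0,0,3.2,-3.2,-0.3,8.54]
    - [0,0,0,3.2,-3.2,-0.3,8.54]
    - [0,0,0,3.2,-3.2,-0.3,8.54]
    - [0,0,0,3.2,-3.2,-0.3,8.54]
    - [0,0,0,3.2,-3.2,-0.3,8.54]
    - [0,0,0,3.2,-3.2,-0.3,8.54]
    - [0,0,0,3.2,-3.2,-0.3,8.54]
    - [0,0,0,3.2,-3.2,-0.3,8.54]

```text
t: 1.35
ee_pos: [434.6, -72.5, 267.4]
eef_rot: [3.095, 0.536, 0.0]
ft_force: [1.6, -0.0, -0.1]
grip_width: 1.002
grip_force: 0.0
```

Emit:
apply_moves:
  steps:
    - [0,0,-8,0,0,0,8.54]
    - [0,0,-8,0,0,0,8.54]
    - [0,0,-8,0,0,0,8.54]
    - [0,0,-8,0,0,0,8.54]
    - [0,0,-8,0,0,0,8.54]
    - [0,0,-8,0,0,0,8.54]
    - [0,0,-6,0,0,0,8.54]
    - [0,0,0,0,0,0,8.54]
    - [0,0,0,0,0,0,8.54]

```text
t: 2.25
ee_pos: [434.2, -74.3, 267.1]
eef_rot: [-2.518, -1.879, 0.0]
ft_force: [0.4, -0.2, 0.5]
grip_width: 1.003
grip_force: 0.0
```

Run:
```python
from h import *
np.set_printoptions(suppress=True,precision=3)
d=snap('wrist','w1.png');s=r.state();print(s['t'],s['ee_pos'],R.from_rotvec(s['eef_rot']).as_matrix(),d['hand_eye'],d['fx'],d['cx'],d['cy'],s['ft_force'])
```

```text
2.3 [434.191 -74.312 267.161] [[ 0.285  0.959 -0.   ]
 [ 0.959 -0.285  0.   ]
 [ 0.    -0.    -1.   ]] [[  -0.       0.962    0.273   68.786]
 [   1.       0.       0.       0.011]
 [   0.       0.273   -0.962 -142.427]
 [   0.       0.       0.       1.   ]] 329.8338803161634 324.9787277846619 197.9264634984243 [-0.356 -0.234  0.558]
```

View pics/w1.png

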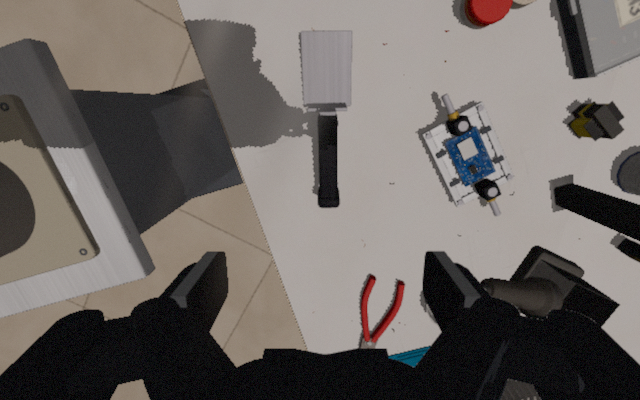

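The wrist view shows the lifter's blade at (327,65) and its handle from (328,112) to (328,205). The frame's black blocks are at (458,125) and (487,190), pins out to (447,97) and (497,214). The way between lifter and frame is clear.

Run:
```python
from h import *
np.set_printoptions(suppress=True,precision=1)
d=snap('wrist');W=cloud(d);c=d['color'].astype(int)
dark=(c.max(2)<60)
def rect(m,h,name):
    v,u=np.nonzero(m);P=np.array([ray(d,a,b,h)[:2] for a,b in zip(u,v)],np.float32)
    q=cv2.minAreaRect(P);print(name,len(u),q);return P
m=np.zeros(dark.shape,bool);m[108:212,312:345]=dark[108:212,312:345]
P=rect(m,46,'handle z46')
Q=W[m];Q=Q[(Q[:,2]>30)];print('handle cloud',Q.mean(0),np.percentile(Q[:,2],[5,50,95]),cv2.minAreaRect(Q[:,:2].astype(np.float32)))
dv=cv2.fitLine(P,cv2.DIST_L2,0,.01,.01).ravel();print('line',dv,np.degrees(np.arctan2(dv[1],dv[0])))
s=W[20:112,295:360].reshape(-1,3);b=s[(s[:,2]>4)]
print('blade cloud',b.mean(0),cv2.minAreaRect(b[b[:,2]<25][:,:2].astype(np.float32)))
for n,(u0,u1,v0,v1) in dict(b1=(442,474,108,140),b2=(472,503,175,203)).items():
    s=W[v0:v1,u0:u1].reshape(-1,3);t=s[s[:,2]>35];print(n,len(t),np.median(t,0),t.mean(0),cv2.minAreaRect(t[:,:2].astype(np.float32)))
s=W[85:225,415:520].reshape(-1,3)
t=s[(s[:,2]>12)&(s[:,2]<33)];print('frame',t.mean(0),cv2.minAreaRect(t[:,:2].astype(np.float32)))
t=s[(s[:,2]>5)&(s[:,2]<20)];print('rim',t.mean(0))
print('bench z',np.nanmedian(W[200:260,360:400,2]), 'cam z',d['T'][:3,3])
```

```text
handle z46 1702 ((439.0819396972656, -69.2734375), (100.85394287109375, 23.03244400024414), 73.45735931396484)
handle cloud [438.6 -68.4  46.7] [39.6 46.6 54.5] ((438.83807373046875, -69.98876953125), (103.05139923095703, 23.80274200439453), 73.66456604003906)
line [  0.3   1.  438.6 -68.4] 74.2717
blade cloud [465.3  27.8  12.8] ((465.3293151855469, 28.00940704345703), (78.60628509521484, 55.974510192871094), 74.25697326660156)
b1 278 [590.5 -72.   39.3] [590.6 -72.1  39.2] ((591.0758666992188, -72.517578125), (17.911291122436523, 17.79602813720703), 11.360030174255371)
b2 245 [ 609.8 -155.    39.3] [ 609.9 -155.3   39.1] ((610.685302734375, -155.90899658203125), (17.764142990112305, 17.528560638427734), 12.278314590454102)
frame [ 599.9 -112.    18. ] ((601.2893676757812, -114.53555297851562), (76.67204284667969, 162.28981018066406), 12.92141342163086)
rim [ 600.  -113.4   15.9]
bench z -0.5141090324379434 cam z [453.8  -8.4 409.6]
```

Emit:
apply_moves:
  steps:
    - [0,5,-0.8,0,0,0,8.54]
    - [0,5,0,0,0,0,8.54]
    - [0,0,0,-1.1,0.3,4,8.54]
    - [0,0,0,0,0,4,8.54]
    - [0,0,0,0,0,4,8.54]
    - [0,0,0,0,0,4,8.54]
    - [0,0,0,0,0,4,8.54]
    - [0,0,0,0,0,2,8.54]
    - [0,0,0,0,0,1.5,8.54]
    - [0,0,0,0,0,1.4,8.54]
    - [0,0,0,0,0,0,8.54]
    - [0,0,0,0,0,0,8.54]

```text
t: 3.55
ee_pos: [445.9, -44.0, 20.3]
eef_rot: [-2.413, -1.831, -0.211]
ft_force: [0.6, -0.6, -0.2]
grip_width: 0.999
grip_force: 0.0
```

Emit:
apply_moves:
  steps:
    - [0,0,0,0,0,0,4]
    - [0,0,0,0,0,0,3]
    - [0,0,0,0,0,0,2.5]
    - [0,0,0,0,0,0,1.5]
    - [0,0,0,0,0,0,1.5]
    - [0,0,0,0,0,0,1.5]
    - [0,0,0,0,0,0,1.5]
    - [0,0,0,0,0,0,1.5]
  newtons: 70

```text
t: 4.35
ee_pos: [446.4, -44.2, 20.6]
eef_rot: [-2.413, -1.833, -0.212]
ft_force: [-1.4, 0.5, 5.6]
grip_width: 0.233
grip_force: 68.7
```

Emit:
apply_moves:
  steps:
    - [0,0,0,0,0,-3,1.5]
    - [0,0,0,0,0,-4,1.5]
    - [0,-5,0,0,0,0,1.5]
    - [0,-5,0,0,0,0,1.5]
    - [0,0,7.65,0,0,0,1.5]
    - [0,0,7.65,0,0,0,1.5]
    - [0,0,7.65,0,0,0,1.5]
    - [0,0,7.65,0,0,0,1.5]
    - [0,0,7.65,0,0,0,1.5]
    - [0,0,7.65,0,0,0,1.5]
    - [0,0,7.65,0,0,0,1.5]
    - [0,0,7.65,0,0,0,1.5]

```text
t: 5.55
ee_pos: [442.0, -55.5, 88.3]
eef_rot: [-3.121, -0.354, 0.002]
ft_force: [-0.3, -0.3, -1.7]
grip_width: 0.236
grip_force: 69.0
```

```bash
cat >> h.py <<'E'
def pose():
    s=r.state();M=R.from_rotvec(s['eef_rot']).as_matrix()
    print('t',round(s['t'],2),'p',s['ee_pos'].round(1),'yaw',np.degrees(np.arctan2(M[1,0],M[0,0])).round(2),'tilt xz,yz',np.degrees(np.arcsin(M[2,0])).round(2),np.degrees(np.arcsin(M[2,1])).round(2),'f',s['ft_force'].round(1),'grip',round(s['grip_width'],3),round(s['grip_force'],1))
    return np.array(s['ee_pos']),M
def togo(target):
    p,M=pose();print('tool shift cm',(M.T@(np.array(target)-p)/10).round(2))
E
python3 - <<'E'
from h import *
togo([429.8,-153.4,90])
E
```

```text
t 5.55 p [442.  -55.5  88.3] yaw 12.92 tilt xz,yz -0.05 -0.03 f [-0.3 -0.3 -1.7] grip 0.236 69.0
tool shift cm [-3.37  9.27 -0.18]
```

Emit:
apply_moves:
  steps:
    - [0,0,0,-1.2,3.1,0,1.5]
    - [0,0,0,-1.2,3.1,0,1.5]
    - [0,0,0,-1,3.1,0,1.5]
    - [0,0,0,0,0,0,1.5]
    - [0,0,0,0,0,0,1.5]

```text
t: 6.05
ee_pos: [430.2, -154.1, 88.4]
eef_rot: [-3.12, -0.359, 0.001]
ft_force: [0.2, -0.6, -2.9]
grip_width: 0.234
grip_force: 69.5
```

Run:
```python
from h import *
np.set_printoptions(suppress=True,precision=2)
p,M=pose()
d=snap('wrist','w2.png');W=cloud(d)
L=(W-p)@M   # tool coords: x fwd, y, z down
# blade: pixels with tool z 18..40, x 34..115, |y|<35
m=(abs(L[...,2]-24)<10)&(L[...,0]>40)&(L[...,0]<118)&(abs(L[...,1])<36)
m[:, :]&=True
Q=L[m];A=np.c_[Q[:,:2],np.ones(len(Q))];k=np.linalg.lstsq(A,Q[:,2],rcond=None)[0]
res=Q[:,2]-A@k;g=abs(res)<2;k=np.linalg.lstsq(A[g],Q[g,2],rcond=None)[0]
print('blade n',g.sum(),'slopes deg',np.degrees(np.arctan(k[:2])),'z at heel/tip',k[2]+34*k[0],k[2]+110*k[0],cv2.minAreaRect(Q[g][:,:2].astype(np.float32)))
m=(W[...,2]>34)&(W[...,2]<44)&(W[...,0]>570)&(W[...,0]<630)&(W[...,1]>-175)&(W[...,1]<-50)
n,l,st,cc=cv2.connectedComponentsWithStats(m.astype(np.uint8))
for i in range(1,n):
    if st[i,4]>60:
        t=W[l==i];print('blk',st[i,4],np.median(t,0),cv2.minAreaRect(t[:,:2].astype(np.float32)),'uv',cc[i])
```

```text
t 6.05 p [ 430.2 -154.1   88.4] yaw 13.12 tilt xz,yz -0.03 -0.06 f [ 0.2 -0.6 -2.9] grip 0.234 69.5
blade n 18171 slopes deg [0.06 0.19] z at heel/tip 22.901628634455687 22.98263617839792 ((75.69554901123047, 0.24202728271484375), (71.34963989257812, 56.09569549560547), 0.032194823026657104)
```

View pics/w2.png

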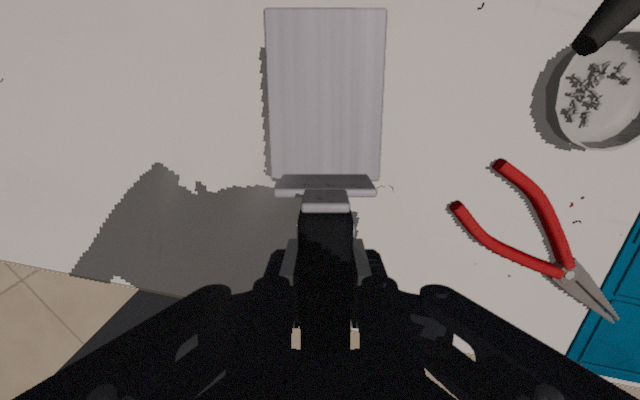

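The blade is level and centred (tip edge at row 8, sides at 265–385), and the pliers are off to the right. Next I lower it and slide in.

Emit:
apply_moves:
  steps:
    - [0,0,0,0,-0.1,2,1.5]
    - [0,0,0,0,0,2,1.5]
    - [0,0,0,0,0,1.5,1.5]
    - [0,0,0,0,0,0.35,1.5]
    - [0,0,0,0,0,0,1.5]
    - [0,0,0,0,0,0,1.5]

```text
t: 6.7
ee_pos: [431.3, -152.7, 31.3]
eef_rot: [3.12, 0.363, 0.002]
ft_force: [0.1, 0.4, -2.7]
grip_width: 0.233
grip_force: 69.5
```

Run:
```python
from h import *
togo([527.3,-130.7,29.7])
d=snap('scene')
cv2.imwrite('pics/s2.png',cv2.resize(d['color'][140:260,270:450,::-1],None,fx=4,fy=4,interpolation=cv2.INTER_CUBIC))
```

```text
t 6.7 p [ 431.3 -152.7   31.3] yaw 13.29 tilt xz,yz 0.07 0.04 f [ 0.1  0.4 -2.7] grip 0.233 69.5
tool shift cm [9.85 0.06 0.18]
```

View pics/s2.png

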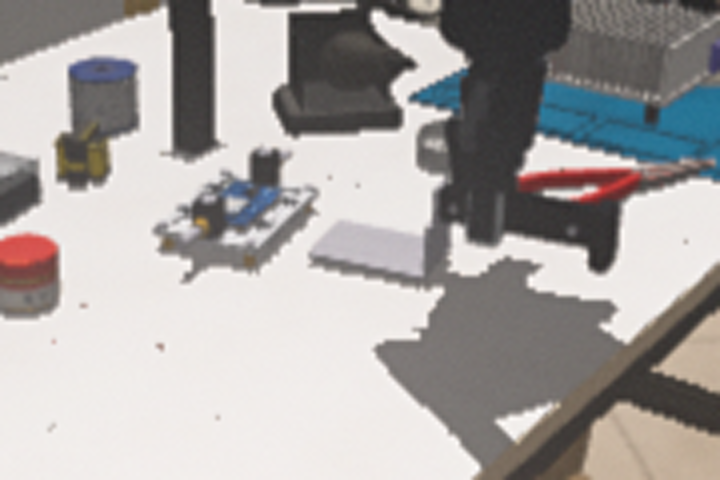

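The scene crop shows the level blade (310–440, 250) lined up with the frame's open side (160–315, 230). I'll slide in most of the way and check the force.

Emit:
apply_moves:
  steps:
    - [0,0,0,0,0,0.08,1.5]
    - [0,0,0,1,0,0,1.5]
    - [0,0,0,1,0,0,1.5]
    - [0,0,0,1,0,0,1.5]
    - [0,0,0,1,0,0,1.5]
    - [0,0,0,0,0,0,1.5]

```text
t: 7.35
ee_pos: [471.3, -143.6, 30.1]
eef_rot: [3.12, 0.363, 0.002]
ft_force: [-0.6, 0.4, -1.2]
grip_width: 0.235
grip_force: 69.5
```

Run:
```python
from h import *
for i in range(3): togo([527.3,-130.7,29.7]); d=snap('scene')
cv2.imwrite('pics/s3.png',cv2.resize(d['color'][170:230,300:400,::-1],None,fx=7,fy=7,interpolation=cv2.INTER_CUBIC))
```

```text
t 7.35 p [ 471.3 -143.6   30.1] yaw 13.29 tilt xz,yz 0.08 0.04 f [-0.6  0.4 -1.2] grip 0.235 69.5
tool shift cm [5.75 0.03 0.05]
t 7.4 p [ 470.3 -143.6   29.8] yaw 13.29 tilt xz,yz 0.03 0.01 f [-0.2 -0.1 -2.2] grip 0.234 69.5
tool shift cm [5.84 0.05 0.01]
t 7.45 p [ 469.7 -143.6   29.6] yaw 13.28 tilt xz,yz -0.01 -0.0 f [-0.8 -0.5 -2.2] grip 0.239 69.5
tool shift cm [ 5.9   0.06 -0.01]
```

View pics/s3.png

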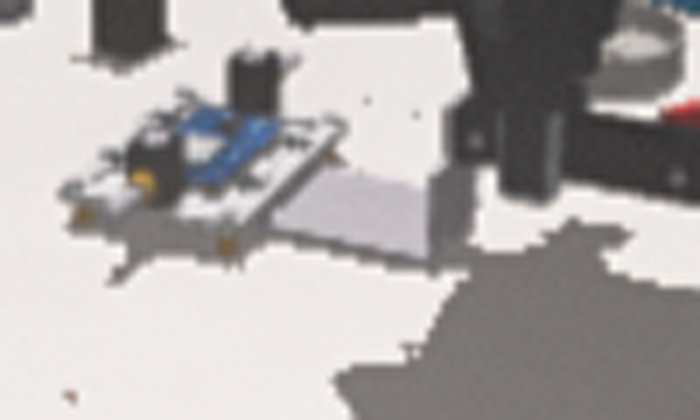

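The blade enters under the frame between the standoffs (about (275,215)) with no contact force. I'll go on in.

Emit:
apply_moves:
  steps:
    - [0,0,0,1,0,0,1.5]
    - [0,0,0,1,0,0,1.5]
    - [0,0,0,1,0,0,1.5]
    - [0,0,0,1,0,0,1.5]
    - [0,0,0,0.8,0,0,1.5]
    - [0,0,0,0.5,0,0,1.5]
    - [0,0,0,0.3,0,0,1.5]
    - [0,0,0,0,0,0,1.5]
    - [0,0,0,0,0,0,1.5]
    - [0,0,0,0,0,0,1.5]

```text
t: 8.5
ee_pos: [523.8, -131.1, 29.8]
eef_rot: [3.121, 0.362, 0.0]
ft_force: [0.2, 0.8, -1.8]
grip_width: 0.234
grip_force: 69.5
```

```bash
cat >> h.py <<'E'
def frame_in_tool():
    p,M=pose(); d=snap('wrist'); L=(cloud(d)-p)@M
    c=d['color'].astype(int).max(2)
    # block tops: tool z ~ -7 when carried (frame z 40 over blade top 23-30)
    m=(abs(L[...,0]-74)<25)&(abs(abs(L[...,1])-43)<16)
    for sgn in(-1,1):
        mm=m&(L[...,1]*sgn>0);q=L[mm];z0=np.percentile(q[:,2],3)
        t=q[q[:,2]<z0+4];print('blk tool',len(t),np.median(t,0).round(1),[np.round(a,1) for a in cv2.minAreaRect(t[:,:2].astype(np.float32))])
    return d,L
E
python3 - <<'E'
from h import *
frame_in_tool()
E
```

```text
t 8.5 p [ 523.8 -131.1   29.8] yaw 13.23 tilt xz,yz 0.01 0.01 f [ 0.2  0.8 -1.8] grip 0.234 69.5
blk tool 2287 [ 79.9 -39.8  -9.9] [array([ 79.9, -40.4]), array([17.8, 18.1]), np.float64(0.0)]
blk tool 2305 [79.6 44.4 -9.8] [array([79.5, 44.9]), array([17.9, 17.7]), np.float64(90.0)]
```

Emit:
apply_moves:
  steps:
    - [0,0,0,0,0.2,0,1.5]
    - [0,0,0,0.3,0,0,1.5]
    - [0,0,0,0.2,0,0,1.5]
    - [0,0,0,0,0,0,1.5]
    - [0,0,0,0,0,-0.15,1.5]
    - [0,0,0,0,0,-0.15,1.5]
    - [0,0,0,0,0,-0.15,1.5]
    - [0,0,0,0,0,-0.2,1.5]
    - [0,0,0,0,0,-0.2,1.5]
    - [0,0,0,0,0,-0.3,1.5]
    - [0,0,0,0,0,0,1.5]

```text
t: 9.65
ee_pos: [529.8, -132.0, 41.9]
eef_rot: [3.12, 0.362, 0.002]
ft_force: [0.8, 0.5, -4.9]
grip_width: 0.237
grip_force: 69.1
```

Run:
```python
from h import *
frame_in_tool();print(r.state()['torque'])
```

```text
t 9.65 p [ 529.8 -132.    41.9] yaw 13.24 tilt xz,yz 0.07 0.04 f [ 0.8  0.5 -4.9] grip 0.237 69.1
blk tool 2117 [ 74.8 -41.9  -6.8] [array([ 74.6, -42.4]), array([17.9, 18.4]), np.float64(0.1)]
blk tool 2093 [74.4 42.6 -6.5] [array([74.3, 43. ]), array([17.5, 18.4]), np.float64(0.0)]
[-0.09256773  0.22430355 -0.04444148]
```

Emit:
apply_moves:
  steps:
    - [0,0,0,0,0,-0.8,1.5]
    - [0,0,0,0,0,-1.6,1.5]
    - [0,0,0,0,0,-2,1.5]
    - [0,0,0,0,0,-2,1.5]
    - [0,0,0,0,0,-2,1.5]
    - [0,0,0,0,0,-2,1.5]
    - [0,0,0,0,0,-2,1.5]
    - [0,0,0,0,0,-2,1.5]
    - [0,0,0,0,0,-2,1.5]
    - [0,0,0,0,0,-2,1.5]
    - [0,0,0,0,0,-1.4,1.5]
    - [0,0,0,0,0,-0.6,1.5]

```text
t: 10.9
ee_pos: [530.0, -132.1, 247.5]
eef_rot: [3.119, 0.362, 0.005]
ft_force: [-0.3, 0.1, -4.9]
grip_width: 0.236
grip_force: 69.2
```

Emit:
apply_moves:
  steps:
    - [0,0,0,0.2,-0.4,0,1.5]
    - [0,0,0,0.4,-0.9,0,1.5]
    - [0,0,0,0.6,-1.4,0,1.5]
    - [0,0,0,0.6,-1.4,0,1.5]
    - [0,0,0,0.6,-1.4,0,1.5]
    - [0,0,0,0.6,-1.4,0,1.5]
    - [0,0,0,0.6,-1.4,0,1.5]
    - [0,0,0,0.6,-1.4,0,1.5]
    - [0,0,0,0.4,-0.9,0,1.5]
    - [0,0,0,0.2,-0.5,0,1.5]
    - [0,0,0,0,0,0,1.5]
    - [0,0,0,0,0,0,1.5]

```text
t: 12.1
ee_pos: [550.7, -13.1, 245.4]
eef_rot: [3.12, 0.362, 0.001]
ft_force: [0.6, 0.2, -5.4]
grip_width: 0.236
grip_force: 69.1
```

Run:
```python
from h import *
np.set_printoptions(suppress=True,precision=1)
d,L=frame_in_tool()
cv2.imwrite('pics/w4.png',d['color'][:,:,::-1])
W=cloud(d)
def st(W,tag):
    m=(W[...,2]>80)&(W[...,2]<96)&(W[...,0]>570)&(W[...,0]<690)&(W[...,1]>110)&(W[...,1]<300)
    n,l,s_,cc=cv2.connectedComponentsWithStats(m.astype(np.uint8))
    for i in range(1,n):
        if s_[i,4]>15:
            t=W[l==i];print(tag,s_[i,4],np.median(t,0),t.mean(0),cv2.minAreaRect(t[:,:2].astype(np.float32)),'uv',cc[i])
st(W,'wrist');e=snap('top');st(cloud(e),'top')
```

```text
t 12.1 p [550.7 -13.1 245.4] yaw 13.23 tilt xz,yz 0.02 0.04 f [ 0.6  0.2 -5.4] grip 0.236 69.1
blk tool 2114 [ 74.8 -41.7  -6.8] [array([ 74.6, -42.2]), array([18.1, 17.9]), np.float64(90.0)]
blk tool 2084 [74.4 42.5 -6.5] [array([74.3, 43.1]), array([17.4, 17.9]), np.float64(0.2)]
wrist 346 [631.6 269.7  85.6] [631.6 270.6  85.1] ((631.63671875, 272.0124816894531), (17.049640655517578, 10.20462703704834), 4.948653697967529) uv [10.6  9.7]
wrist 340 [649.8 140.3  86.9] [649.7 140.5  85.8] ((649.6033325195312, 141.14404296875), (20.12952995300293, 8.698277473449707), 7.372104167938232) uv [171.3  25.7]
wrist 400 [602.8 265.9  86.2] [602.9 266.9  85.4] ((603.3590698242188, 268.2455139160156), (19.86797332763672, 9.989094734191895), 5.869040489196777) uv [15.6 47.7]
wrist 303 [619.4 136.2  86.8] [619.5 136.7  85.9] ((619.8414916992188, 137.6519317626953), (19.783233642578125, 9.116545677185059), 6.13606595993042) uv [172.1  64.9]
top 16 [649.1 141.4  85.1] [649.1 141.6  85. ] ((649.2050170898438, 141.58233642578125), (15.884839057922363, 6.1921772956848145), 1.3636772632598877) uv [267.  172.5]
top 20 [630.8 270.5  87. ] [631.  271.1  86.5] ((631.4027709960938, 271.4422607421875), (18.982051849365234, 8.344297409057617), 10.187161445617676) uv [224.7 178.1]
top 16 [600.4 267.4  83.4] [600.3 267.6  85. ] ((600.9254760742188, 267.1827697753906), (18.864551544189453, 6.440123081207275), 3.1878879070281982) uv [225.8 188.1]
```

View pics/w4.png

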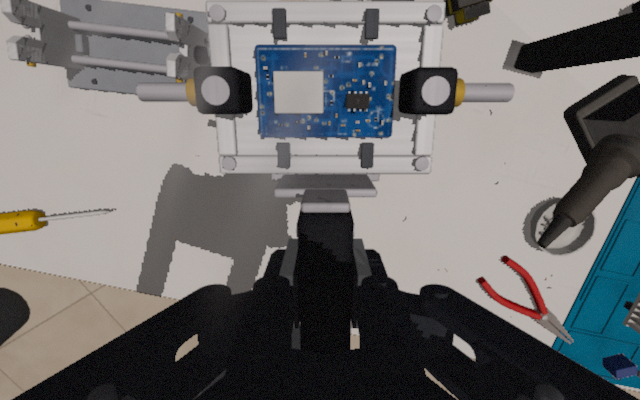

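The frame sits square on the blade, with blocks at (220,90) and (430,90). The stand's cheek tops show at (10–16, 10–48) and (172, 26–65). I'll turn 5.9° and go over the stand.

Emit:
apply_moves:
  steps:
    - [0,0,0.5,0,0,0.5,1.5]
    - [0,0,1,0,0,1,1.5]
    - [0,0,1,0,0,1,1.5]
    - [0,0,1,0,0,1,1.5]
    - [0,0,1,0,0,1,1.5]
    - [0,0,0.9,0,0,1,1.5]
    - [0,0,0.5,0,0,0.5,1.5]
    - [0,0,0,0,0,0,1.5]

```text
t: 13.0
ee_pos: [550.0, -12.7, 184.1]
eef_rot: [-3.135, -0.201, 0.002]
ft_force: [0.5, 0.4, -5.1]
grip_width: 0.235
grip_force: 69.1
```

Emit:
apply_moves:
  steps:
    - [0,0,0,0.1,-0.6,0,1.5]
    - [0,0,0,0.2,-1.4,0,1.5]
    - [0,0,0,0.28,-2.1,0,1.5]
    - [0,0,0,0.28,-2.1,0,1.5]
    - [0,0,0,0.28,-2.1,0,1.5]
    - [0,0,0,0.28,-2.1,0,1.5]
    - [0,0,0,0.28,-2.1,0,1.5]
    - [0,0,0,0.28,-2.1,0,1.5]
    - [0,0,0,0.28,-2.1,0,1.5]
    - [0,0,0,0.28,-2.1,0,1.5]
    - [0,0,0,0.2,-1.3,0,1.5]
    - [0,0,0,0.1,-0.5,0,1.5]

```text
t: 14.2
ee_pos: [552.4, 197.2, 185.7]
eef_rot: [-3.135, -0.204, -0.002]
ft_force: [-0.5, -0.1, -5.3]
grip_width: 0.235
grip_force: 69.1
```

Emit:
apply_moves:
  steps:
    - [0,0,0,0,0,0,1.5]
    - [0,0,0,0,0,0,1.5]

```text
t: 14.4
ee_pos: [552.6, 194.6, 185.3]
eef_rot: [3.135, 0.201, 0.001]
ft_force: [-0.0, -1.1, -5.4]
grip_width: 0.237
grip_force: 69.1
```

Run:
```python
from h import *
np.set_printoptions(suppress=True,precision=1)
d,L=frame_in_tool();togo([552.4,195.0,180])
cv2.imwrite('pics/w5.png',d['color'][:,:,::-1])
W=cloud(d)
m=(W[...,2]>80)&(W[...,2]<96)&(W[...,0]>570)&(W[...,0]<690)&(W[...,1]>110)&(W[...,1]<300)
n,l,s_,cc=cv2.connectedComponentsWithStats(m.astype(np.uint8))
for i in range(1,n):
    if s_[i,4]>40: t=W[l==i];print(s_[i,4],np.median(t,0),cv2.minAreaRect(t[:,:2].astype(np.float32)),'uv',cc[i])
```

```text
t 14.4 p [552.6 194.6 185.3] yaw 7.33 tilt xz,yz 0.03 0.04 f [-0.  -1.1 -5.4] grip 0.237 69.1
blk tool 2119 [ 74.8 -41.7  -6.8] [array([ 74.6, -42.3]), array([17.9, 18.1]), np.float64(0.0)]
blk tool 2091 [74.5 42.5 -6.5] [array([74.4, 43. ]), array([18. , 17.5]), np.float64(89.9)]
t 14.45 p [552.6 194.4 185.3] yaw 7.3 tilt xz,yz 0.02 0.04 f [ 0.4 -0.6 -5.7] grip 0.233 69.1
tool shift cm [-0.  -0.1  0.5]
```

View pics/w5.png

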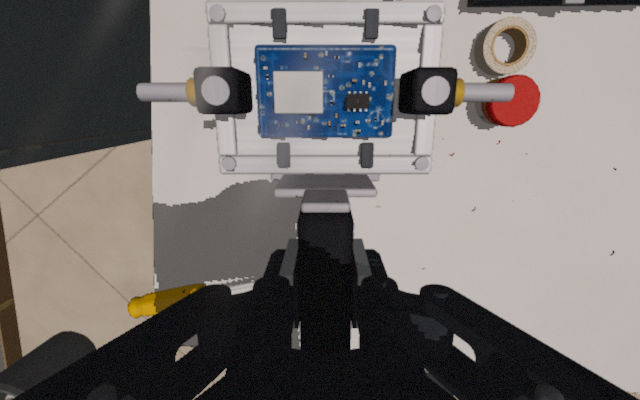

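The frame sits level with the stand hidden under it; the tape (510,47) and jar (510,100) are clear to the right. I'll lower to just above the cheeks and check by scene depth.

Emit:
apply_moves:
  steps:
    - [0,0,0,0,-0.05,0.5,1.5]
    - [0,0,0,0,0,1,1.5]
    - [0,0,0,0,0,1.2,1.5]
    - [0,0,0,0,0,1.2,1.5]
    - [0,0,0,0,0,1.2,1.5]
    - [0,0,0,0,0,1,1.5]
    - [0,0,0,0,0,0.5,1.5]
    - [0,0,0,0,0,0,1.5]
    - [0,0,0,0,0,0,1.5]

```text
t: 15.35
ee_pos: [552.8, 195.7, 119.7]
eef_rot: [3.135, 0.201, 0.002]
ft_force: [-0.5, 0.8, -4.9]
grip_width: 0.234
grip_force: 69.1
```

```bash
cat >> h.py <<'E'
def scene_check():
    # stand frame coordinates: centre (626.4,204.1) yaw 7.1
    d=snap('scene');W=cloud(d);a=np.radians(7.1);c,s=np.cos(a),np.sin(a)
    X=W[...,0]-626.4;Y=W[...,1]-204.1
    S=np.stack([c*X+s*Y,-s*X+c*Y,W[...,2]],-1)
    def q(n,m):
        t=S[m]
        if len(t)>3: print(n,len(t),'med',np.median(t,0).round(1),'x',np.percentile(t[:,0],[5,95]).round(1),'y',np.percentile(t[:,1],[5,95]).round(1),'z',np.percentile(t[:,2],[5,95]).round(1))
        else: print(n,len(t))
    for lo,hi in((12,40),(40,60),(64,78),(80,88)):
        q('cheek+ %d'%lo,(abs(S[...,1]-70)<4)&(abs(S[...,0])<40)&(S[...,2]>lo)&(S[...,2]<hi))
    q('pin+ end',(S[...,1]>73)&(S[...,1]<86)&(abs(S[...,0])<25)&(S[...,2]>50)&(S[...,2]<150))
    q('block+',(abs(S[...,1]-43)<12)&(abs(S[...,0])<14)&(S[...,2]>85)&(S[...,2]<150)&(d['color'].max(2)<70))
    q('block-',(abs(S[...,1]+43)<12)&(abs(S[...,0])<14)&(S[...,2]>85)&(S[...,2]<150)&(d['color'].max(2)<70))
    q('slot bg',(abs(S[...,1]-66)<8)&(abs(S[...,0])<5)&(S[...,2]>60)&(S[...,2]<90))
    return d,S
E
python3 - <<'E'
from h import *
pose();d,S=scene_check()
E
```

```text
t 15.35 p [552.8 195.7 119.7] yaw 7.34 tilt xz,yz 0.06 0.01 f [-0.5  0.8 -4.9] grip 0.234 69.1
cheek+ 12 151 med [-10.3  70.   23. ] x [-25.8  20.6] y [67.2 71.4] z [13.4 38. ]
cheek+ 40 154 med [-5.4 70.1 49.6] x [-25.7  21.7] y [67.8 71.5] z [40.7 59.4]
cheek+ 64 108 med [-2.6 69.9 70.5] x [-26.7  21.6] y [66.8 71. ] z [64.8 76.9]
cheek+ 80 60 med [-1.  69.7 84. ] x [-25.9  20.7] y [66.9 71. ] z [80.3 87.2]
pin+ end 22 med [ -2.3  78.3 110.4] x [-5.5  0.7] y [73.5 81.3] z [107.9 113.1]
block+ 109 med [ -8.3  47.3 116.3] x [-10.2   1.3] y [37.2 52. ] z [104.  125.1]
block- 0
slot bg 26 med [ 4.  67.8 70.3] x [0.1 4.5] y [63.9 69.9] z [60.5 78.4]
```

Emit:
apply_moves:
  steps:
    - [0,0,0,0,0,0.5,1.5]
    - [0,0,0,0,0,0.6,1.5]
    - [0,0,0,0,0,0.6,1.5]
    - [0,0,0,0,0,0.5,1.5]
    - [0,0,0,0,0,0.4,1.5]
    - [0,0,0,0,0,0.3,1.5]
    - [0,0,0,0,0,0,1.5]
    - [0,0,0,0,0,0,1.5]

```text
t: 16.2
ee_pos: [552.6, 195.7, 90.4]
eef_rot: [3.135, 0.201, 0.001]
ft_force: [0.1, -0.2, -5.6]
grip_width: 0.232
grip_force: 69.1
```

Run:
```python
from h import *
frame_in_tool();d,S=scene_check()
```

```text
t 16.2 p [552.6 195.7  90.4] yaw 7.34 tilt xz,yz 0.04 0.01 f [ 0.1 -0.2 -5.6] grip 0.232 69.1
blk tool 2117 [ 74.8 -41.7  -6.8] [array([ 74.6, -42.3]), array([17.9, 18.1]), np.float64(0.1)]
blk tool 2079 [74.5 42.6 -6.5] [array([74.4, 43.1]), array([17.5, 17.8]), np.float64(0.2)]
cheek+ 12 151 med [-9.8 70.1 23.7] x [-25.4  20.6] y [68.5 71.4] z [13.7 38.6]
cheek+ 40 141 med [-5.9 70.  49.6] x [-25.5  21.1] y [68.1 71.8] z [41.  58.6]
cheek+ 64 84 med [-11.5  69.8  70.1] x [-26.6  22.2] y [66.8 70.8] z [64.4 76.9]
cheek+ 80 69 med [-1.9 69.7 83.6] x [-25.5  20.8] y [66.5 71.2] z [80.4 86.6]
pin+ end 21 med [-1.8 78.2 81.6] x [-3.9  0.8] y [74.2 81.3] z [78.2 84.2]
block+ 54 med [-8.2 48.7 91.6] x [-10.2   2.1] y [37.9 52.2] z [86.6 95.8]
block- 0
slot bg 42 med [-0.1 67.7 80.4] x [-4.   4.5] y [58.7 71.9] z [61.  85.4]
```

Emit:
apply_moves:
  steps:
    - [0,0,0,0,0,0.2,1.5]
    - [0,0,0,0,0,0.2,1.5]
    - [0,0,0,0,0,0.15,1.5]
    - [0,0,0,0,0,0.15,1.5]
    - [0,0,0,0,0,0.1,1.5]
    - [0,0,0,0,0,0.1,1.5]
    - [0,0,0,0,0,0.1,1.5]
    - [0,0,0,0,0,0,1.5]
    - [0,0,0,0,0,0,1.5]

```text
t: 17.2
ee_pos: [552.7, 195.6, 80.5]
eef_rot: [3.135, 0.201, 0.001]
ft_force: [-0.3, -0.3, -1.5]
grip_width: 0.235
grip_force: 69.4
```

Run:
```python
from h import *
frame_in_tool()
```

```text
t 17.2 p [552.7 195.6  80.5] yaw 7.34 tilt xz,yz 0.05 0.01 f [-0.3 -0.3 -1.5] grip 0.235 69.4
blk tool 2200 [ 74.4 -41.8  -9.4] [array([ 74.3, -42.2]), array([17.9, 18.1]), np.float64(0.1)]
blk tool 2182 [74.3 42.5 -9.3] [array([74.1, 43.2]), array([17.5, 18.4]), np.float64(0.1)]
```

The balls carry the frame (the load is off the blade, gap about 2.6 mm). I'll drop the blade and draw it out.

Emit:
apply_moves:
  steps:
    - [0,0,0,0,0,0.2,1.5]
    - [0,0,0,0,0,0.2,1.5]
    - [0,0,0,0,0,0.1,1.5]
    - [0,0,0,-0.5,0,0,1.5]
    - [0,0,0,-1,0,0,1.5]
    - [0,0,0,-1.5,0,0,1.5]
    - [0,0,0,-2,0,0,1.5]
    - [0,0,0,-2,0,0,1.5]
    - [0,0,0,-2,0,0,1.5]
    - [0,0,0,-2,0,0,1.5]
    - [0,0,0,-2,0,0,1.5]
    - [0,0,0,-1,0,0,1.5]

```text
t: 18.45
ee_pos: [411.6, 177.5, 74.8]
eef_rot: [3.135, 0.202, -0.001]
ft_force: [1.1, 0.1, -2.0]
grip_width: 0.237
grip_force: 69.5
```

Run:
```python
from h import *
pose();d,S=scene_check()
```

```text
t 18.45 p [411.6 177.5  74.8] yaw 7.36 tilt xz,yz -0.02 0.02 f [ 1.1  0.1 -2. ] grip 0.237 69.5
cheek+ 12 152 med [-10.1  70.1  23.3] x [-25.7  19.9] y [67.6 71.5] z [13.4 38.3]
cheek+ 40 151 med [-5.5 70.1 50.2] x [-25.7  21.2] y [67.  71.4] z [41.1 58.8]
cheek+ 64 96 med [-7.8 69.9 72.3] x [-26.4  22.7] y [66.6 71.6] z [65.5 77.5]
cheek+ 80 57 med [ 4.7 69.3 84.2] x [-25.4  22. ] y [66.6 71.2] z [80.5 86.8]
pin+ end 21 med [-3.5 78.5 74.7] x [-5.5  0.9] y [73.9 81.1] z [70.3 75.8]
block+ 26 med [-7.9 49.8 86.8] x [-10.    2.4] y [39.7 52.4] z [85.2 88.7]
block- 20 med [ -6.  -35.9  86.5] x [-9.5  5.5] y [-46.8 -34. ] z [85.2 89.4]
slot bg 22 med [ 0.7 68.3 72.4] x [-4.4  4.8] y [64.4 72.3] z [60.5 79. ]
```

Emit:
apply_moves:
  steps:
    - [0,0,0,0,0,-3.5,1.5]
    - [0,0,0,0.1,2.5,0,1.5]
    - [0,0,0,0.1,3.8,0,1.5]
    - [0,0,0,0.1,4.3,0,1.5]
    - [0,0,0,0.1,4.3,0,1.5]
    - [0,0,0,0.1,4.3,0,1.5]
    - [0,0,0,0.1,3.2,0,1.5]
    - [0,0,-8.35,0,0,0,1.5]
    - [0,0,-8.35,0,0,0,1.5]
    - [0,0,-8.35,0,0,0,1.5]
    - [0,0,-8.35,0,0,0,1.5]
    - [0,0,-8.35,0,0,0,1.5]

```text
t: 19.7
ee_pos: [448.7, -43.9, 110.5]
eef_rot: [2.853, 1.313, 0.002]
ft_force: [0.9, 1.2, -2.8]
grip_width: 0.239
grip_force: 69.7
```

Emit:
apply_moves:
  steps:
    - [0,0,-8.35,0,0,0,1.5]
    - [0,0,-8.35,0,0,0,1.5]
    - [0,0,-8.35,0,0,0,1.5]
    - [0,5,0,0,0,0,1.5]
    - [0,5,0,0,0,0,1.5]
    - [0,0,0,0,0,0,1.5]

```text
t: 20.3
ee_pos: [448.3, -45.1, 110.3]
eef_rot: [-2.419, -1.823, -0.214]
ft_force: [-0.6, 0.5, -2.9]
grip_width: 0.234
grip_force: 69.7
```

Run:
```python
from h import *
togo([446,-44,22])
```

```text
t 20.3 p [448.3 -45.1 110.3] yaw 73.99 tilt xz,yz 10.08 0.06 f [-0.6  0.5 -2.9] grip 0.234 69.7
tool shift cm [-1.5  -0.27  8.7 ]
```

Emit:
apply_moves:
  steps:
    - [0,0,0,-0.7,0,2,1.5]
    - [0,0,0,-0.8,0,2.5,1.5]
    - [0,0,0,0,0,2.2,1.5]
    - [0,0,0,0,0,1.2,1.5]
    - [0,0,0,0,0,0.5,1.5]
    - [0,0,0,0,0,0.3,1.5]
    - [0,0,0,0,0,0.1,1.5]
    - [0,0,0,0,0,0,1.5]
    - [0,0,0,0,0,0,1.5]

```text
t: 21.2
ee_pos: [449.1, -43.5, 21.9]
eef_rot: [-2.418, -1.827, -0.213]
ft_force: [0.1, -0.0, -2.1]
grip_width: 0.234
grip_force: 69.7
```

Emit:
apply_moves:
  steps:
    - [0,0,0,0,0,0,2.6]
    - [0,0,0,0,0,0,3.5]
    - [0,0,0,0,0,0,8.54]
    - [0,0,0,0,0,0,8.54]
    - [0,0,0,0,0,0,8.54]
    - [0,0,0,0,0,0,8.54]
    - [0,0,0,0,0,-2,8.54]
    - [0,0,0,0,0,-4,8.54]
    - [0,0,0,0,0,-5,8.54]
    - [0,-5,0,0,0,-5,8.54]
    - [0,-5,0,0,0,0,8.54]
    - [0,0,0,0,0,0,8.54]

```text
t: 22.4
ee_pos: [442.4, -69.3, 180.9]
eef_rot: [2.501, 1.893, 0.003]
ft_force: [-0.7, 0.5, -1.7]
grip_width: 1.002
grip_force: 0.0
```

Run:
```python
from h import *
np.set_printoptions(suppress=True,precision=1)
p,M=pose();d=snap('wrist');W=cloud(d)
m=(W[...,2]>5)&(W[...,2]<70)&(W[...,0]>380)&(W[...,0]<520)&(W[...,1]>-140)&(W[...,1]<100)
t=W[m];print(cv2.minAreaRect(t[:,:2].astype(np.float32)),np.percentile(t[:,2],[2,50,98]))
# stand area from top
W=cloud(snap('top'));a=np.radians(7.1)
S=(W-[626.4,204.1,0])@np.array([[np.cos(a),-np.sin(a),0],[np.sin(a),np.cos(a),0],[0,0,1]])
for y in(43,-43):
    m=(abs(S[...,1]-y)<6)&(abs(S[...,0])<6);print('block',y,m.sum(),np.median(S[m],0))
```

```text
t 22.4 p [442.4 -69.3 180.9] yaw 74.26 tilt xz,yz -0.08 0.31 f [-0.7  0.5 -1.7] grip 1.002 0.0
((453.08502197265625, -26.773292541503906), (193.46365356445312, 56.04296875), 74.00602722167969) [ 5.5 15.3 54.7]
block 43 16 [-1.  42.7 89.9]
block -43 15 [  0.1 -44.9  88.8]
```

Emit:
apply_moves:
  steps:
    - [0,0,-7.6,0,0,0,0]
    - [0,0,-7.6,0,0,0,0]
    - [0,0,-7.6,0,0,0,0]
    - [0,0,0,0,0,0,0]
    - [0,0,0,0,0,0,0]

```text
t: 23.0
ee_pos: [439.8, -70.0, 177.2]
eef_rot: [-2.087, -2.345, 0.0]
ft_force: [0.5, 0.8, 0.1]
grip_width: 0.145
grip_force: 0.0
```

Run:
```python
from h import *
np.set_printoptions(suppress=True,precision=1)
togo([580,156,185]);togo([631.6,162.5,185])
W=cloud(snap('top'))
for y in(100,160,200,250):
    m=(abs(W[...,1]-y)<6)&(W[...,2]>280)&(W[...,2]<420)&(W[...,0]>600)
    print(y,W[m][:,0].min(),np.percentile(W[m][:,2],[5,50,95]))
W=cloud(snap('scene'));m=(W[...,2]>280)&(W[...,2]<420)&(abs(W[...,1]-150)<80)&(W[...,0]>600)&(W[...,0]<760)
print(m.sum(),np.percentile(W[m],[1,50,99],axis=0))
```

```text
t 23.0 p [439.8 -70.  177.2] yaw 96.67 tilt xz,yz 0.1 -0.09 f [0.5 0.8 0.1] grip 0.145 0.0
tool shift cm [20.8 16.6 -0.8]
t 23.0 p [439.8 -70.  177.2] yaw 96.67 tilt xz,yz 0.1 -0.09 f [0.5 0.8 0.1] grip 0.145 0.0
tool shift cm [20.9 21.8 -0.8]
100 697.8564397624036 [346.4 352.  385.6]
160 698.1843572693317 [345.4 351.6 403.6]
200 697.6207899451514 [347.8 352.2 404.8]
250 697.6844328255719 [347.2 352.3 405.6]
1841 [[697.3  72.  308.9]
 [701.4 158.7 334.6]
 [755.8 228.4 351.5]]
```

Emit:
apply_moves:
  steps:
    - [0,0,0,3.5,0,0.8,0]
    - [0,0,0,3.5,0,0.8,0]
    - [0,0,0,3.5,1,0.8,0]
    - [0,0,0,3.5,2,0.8,0]
    - [0,0,0,3.5,3,0.8,0]
    - [0,0,0,2.6,3.5,0.7,0]
    - [0,0,0,0.6,3.5,0,0]
    - [0,0,0,0.2,3,0,0]
    - [0,0,0,0,2,0,0]
    - [0,0,0,0,1.2,0,0]
    - [0,0,0,0,0,0,0]

```text
t: 24.2
ee_pos: [607.0, 160.8, 131.0]
eef_rot: [2.085, 2.35, 0.0]
ft_force: [-0.2, 0.1, 0.1]
grip_width: 0.001
grip_force: 0.0
```

Run:
```python
from h import *
togo([631.7,162.5,130]);print(r.state()['joint_pos'].round(2))
d=snap('scene');cv2.imwrite('pics/s6.png',d['color'][:,:,::-1])
```

```text
t 24.2 p [607.  160.8 131. ] yaw 96.82 tilt xz,yz 0.0 0.01 f [-0.2  0.1  0.1] grip 0.001 0.0
tool shift cm [-0.12  2.47  0.1 ]
[0.18 0.27 1.52 0.   1.36 0.06]
```

View pics/s6.png

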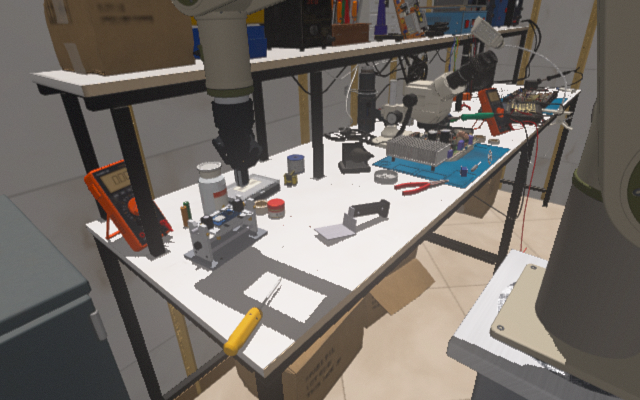

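The last picture shows the closed gripper at (238,180) over the stand at (225,235), with the frame hanging in it. The lifter lies at (355,222), upright and far off, and the wrist column is in front of the shelf edge. I go over the -y block.

Emit:
apply_moves:
  steps:
    - [0,0,0,0,0,1,0]
    - [0,0,0,0,0.8,1,0]
    - [0,0,0,0,0.8,0.6,0]
    - [0,0,0,-0.1,0.7,0.4,0]
    - [0,0,0,0,0,0.3,0]
    - [0,0,0,0,0,0.2,0]
    - [0,0,0,0,0,0,0]
    - [0,0,0,0,0,0,0]

```text
t: 25.05
ee_pos: [629.1, 162.6, 96.9]
eef_rot: [2.082, 2.351, 0.001]
ft_force: [0.5, 0.0, 0.4]
grip_width: -0.001
grip_force: 0.0
```

Run:
```python
from h import *
togo([630.5,162.5,90])
```

```text
t 25.05 p [629.1 162.6  96.9] yaw 96.94 tilt xz,yz -0.01 0.04 f [0.5 0.  0.4] grip -0.001 0.0
tool shift cm [-0.03  0.14  0.69]
```

Emit:
apply_moves:
  steps:
    - [0,0,0,0,0.15,0.3,0]
    - [0,0,0,0,0,0.2,0]
    - [0,0,0,0,0,0.1,0]
    - [0,0,0,0,0,0.1,0]
    - [0,0,0,0,0,0.1,0]
    - [0,0,0,0,0,0,0]

```text
t: 25.65
ee_pos: [630.9, 162.7, 89.1]
eef_rot: [2.082, 2.351, 0.001]
ft_force: [0.3, -0.5, 2.8]
grip_width: -0.0
grip_force: 1.2
```

Emit:
apply_moves:
  steps:
    - [0,0,0,0,0,0.1,0]
    - [0,0,0,0,0,0.1,0]
    - [0,0,0,0,0,0,0]

```text
t: 25.95
ee_pos: [630.4, 162.7, 86.3]
eef_rot: [2.083, 2.352, -0.0]
ft_force: [-0.1, -0.3, -0.7]
grip_width: 0.003
grip_force: 0.0
```

Emit:
apply_moves:
  steps:
    - [0,0,0,0,0,0.1,0]
    - [0,0,0,0,0,0.1,0]
    - [0,0,0,0,0,0.1,0]
    - [0,0,0,0,0,0,0]

```text
t: 26.35
ee_pos: [630.6, 162.9, 83.8]
eef_rot: [2.082, 2.352, 0.001]
ft_force: [-0.5, -0.1, 2.6]
grip_width: 0.003
grip_force: 1.0
```

Emit:
apply_moves:
  steps:
    - [0,0,0,0,0,0.05,0]
    - [0,0,0,0,0,0.05,0]
    - [0,0,0,0,0,0.05,0]
    - [0,0,0,0,0,0,0]

```text
t: 26.75
ee_pos: [631.3, 163.0, 83.6]
eef_rot: [2.082, 2.351, 0.003]
ft_force: [-2.7, -0.6, 8.3]
grip_width: -0.003
grip_force: 4.3
```

Emit:
apply_moves:
  steps:
    - [0,0,0,0,0,-1.2,0]
    - [0,0,0,0,0,-2,0]
    - [0,0,0,2,0,0,0]
    - [0,0,0,2.4,0,0,0]
    - [0,0,0,2.4,0,0,0]
    - [0,0,0,1.6,0,0,0]
    - [0,0,0,0,0,1,0]
    - [0,0,0,0,0,0.7,0]
    - [0,0,0,0,0,0.4,0]
    - [0,0,0,0,0,0,0]
    - [0,0,0,0,0,0,0]

```text
t: 27.85
ee_pos: [620.5, 245.3, 92.9]
eef_rot: [2.084, 2.351, -0.0]
ft_force: [0.3, 0.5, 0.8]
grip_width: 0.001
grip_force: 0.0
```

Run:
```python
from h import *
togo([621.2,246.3,90])
```

```text
t 27.85 p [620.5 245.3  92.9] yaw 96.88 tilt xz,yz -0.02 -0.0 f [0.3 0.5 0.8] grip 0.001 0.0
tool shift cm [0.1  0.08 0.29]
```

Emit:
apply_moves:
  steps:
    - [0,0,0,0.1,0.1,0.15,0]
    - [0,0,0,0,0,0.1,0]
    - [0,0,0,0,0,0.1,0]
    - [0,0,0,0,0,0.1,0]
    - [0,0,0,0,0,0,0]

```text
t: 28.35
ee_pos: [621.3, 247.3, 88.7]
eef_rot: [2.082, 2.352, 0.0]
ft_force: [0.6, -0.8, 0.4]
grip_width: -0.004
grip_force: 0.1
```

Emit:
apply_moves:
  steps:
    - [0,0,0,0,0,0.1,0]
    - [0,0,0,0,0,0.1,0]
    - [0,0,0,0,0,0,0]

```text
t: 28.65
ee_pos: [621.5, 247.5, 87.0]
eef_rot: [2.082, 2.351, 0.002]
ft_force: [-0.2, 1.4, 3.0]
grip_width: -0.001
grip_force: 1.7
```

Emit:
apply_moves:
  steps:
    - [0,0,0,0,0,0.1,0]
    - [0,0,0,0,0,0.1,0]
    - [0,0,0,0,0,0,0]

```text
t: 28.95
ee_pos: [620.8, 246.9, 83.7]
eef_rot: [2.083, 2.352, -0.002]
ft_force: [0.1, -0.3, -0.3]
grip_width: 0.004
grip_force: 0.0
```

Snapped. I'll press gently to confirm it's on the floor.

Emit:
apply_moves:
  steps:
    - [0,0,0,0,0,0.1,0]
    - [0,0,0,0,0,0.1,0]
    - [0,0,0,0,0,0.05,0]
    - [0,0,0,0,0,0,0]

```text
t: 29.35
ee_pos: [621.3, 247.2, 82.1]
eef_rot: [2.083, 2.351, 0.0]
ft_force: [0.5, -0.1, 0.2]
grip_width: -0.002
grip_force: 0.0
```

Emit:
apply_moves:
  steps:
    - [0,0,0,0,0,0.05,0]
    - [0,0,0,0,0,0,0]

```text
t: 29.55
ee_pos: [621.5, 247.2, 82.0]
eef_rot: [2.082, 2.351, 0.001]
ft_force: [-0.5, -1.0, 2.4]
grip_width: -0.001
grip_force: 1.3
```

Emit:
apply_moves:
  steps:
    - [0,0,0,0,0,-1.5,0]
    - [0,0,0,0,0,-2.5,0]
    - [0,0,0,0,-2,-1,0]
    - [0,0,0,-1,-3.5,-1,0]
    - [0,0,0,-1,-3.5,-2,0]
    - [0,0,0,-1,-3.5,-3,0]
    - [0,0,0,-1,-2,-3,0]
    - [0,0,0,0,0,0,0]
    - [0,0,0,0,0,0,0]

```text
t: 30.45
ee_pos: [482.8, 190.2, 223.8]
eef_rot: [2.081, 2.35, 0.006]
ft_force: [-0.7, -0.2, -1.2]
grip_width: -0.004
grip_force: 0.0
```

Run:
```python
from h import *
np.set_printoptions(suppress=True,precision=1)
pose();a=np.radians(7.1)
A=np.array([[np.cos(a),-np.sin(a),0],[np.sin(a),np.cos(a),0],[0,0,1]])
for n in('wrist','top'):
    S=(cloud(snap(n))-[626.4,204.6,0])@A
    for y in(43,-43):
        m=(abs(S[...,1]-y)<6)&(abs(S[...,0])<6)&(S[...,2]>60);q=S[m]
        k=np.linalg.lstsq(np.c_[q[:,:2],np.ones(len(q))],q[:,2],rcond=None)[0] if len(q)>5 else 0
        print(n,'block',y,len(q),np.median(q,0) if len(q) else '',k)
    for y in(76,-76):
        m=(abs(S[...,1]-y)<4)&(abs(S[...,0])<9)&(S[...,2]>50);q=S[m];print('pin',y,len(q),np.percentile(q[:,2],[50,90]) if len(q) else '')
    for x,y in((33,0),(-33,0)):
        m=(abs(S[...,1]-y)<30)&(abs(S[...,0]-x)<3)&(S[...,2]>40);q=S[m];print('rim',x,len(q),np.percentile(q[:,2],[10,50,90]) if len(q) else '')
scene_check()
```

```text
t 30.45 p [482.8 190.2 223.8] yaw 96.93 tilt xz,yz 0.03 0.26 f [-0.7 -0.2 -1.2] grip -0.004 0.0
wrist block 43 193 [-0.3 43.1 81.8] [-0. -0. 82.]
wrist block -43 152 [ -0.1 -42.6  81.6] [-0.  0. 82.]
pin 76 101 [68.9 69.8]
pin -76 25 [69.1 69.8]
rim 33 359 [57.1 58.  59.4]
rim -33 370 [57.3 58.2 60.1]
top block 43 17 [-0.9 43.4 80.8] [-0.1  0.3 69.1]
top block -43 15 [  0.  -42.6  82.2] [ 0.4  0.3 95.7]
pin 76 6 [68.3 72.5]
pin -76 8 [66.1 72.4]
rim 33 33 [52.1 57.1 61.3]
rim -33 34 [52.2 57.4 62.1]
cheek+ 12 152 med [-10.7  70.1  23.4] x [-25.9  20.9] y [67.5 71.2] z [12.8 38.5]
cheek+ 40 132 med [-7.8 70.1 48.9] x [-25.2  21.5] y [67.7 71.4] z [41.2 58.6]
cheek+ 64 111 med [-2.6 69.9 70.5] x [-26.1  21. ] y [67.  71.5] z [65.3 77.2]
cheek+ 80 57 med [-8.2 69.5 84. ] x [-25.   21.8] y [66.7 70.7] z [80.6 87.1]
pin+ end 20 med [-2.  77.9 65.3] x [-4.4  0.7] y [74.1 81.1] z [61.8 67.9]
block+ 0
block- 0
slot bg 26 med [ 1.8 68.3 68.5] x [-4.2  4.8] y [64.  72.3] z [63.5 77.7]
```

Both blocks are at z = 82 mm and the frame is level, so both pins are seated. I'm handing in.

```bash
python3 -c "
from workcell import r
print(r.finish_job())"
```

```text
the job is handed in; nothing more can be done
None
```

The job is handed in at about 30.5 s of the 72 s: both pins snapped past the balls onto the slot floors with the frame level (block tops at 82 mm), and the lifter lies right way up at its old spot.

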